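Clamp a jam jar with a ratchet jar clamp

TASK

Take the jam jar that stands at the front of the worktop (not the one in the row at the back) and stand it upright on the bed of the jar clamp, up against the V-shaped jaw, so that its lid can later be opened with one hand. Then swing the clamp's ratchet handle back and forth to wind the other jaw up to the jar, until the sprung pad is pressed in about half-way (its pointer at the long mark); never press the pad in completely, as the ratchet cannot be wound back. Work the jaw by the handle only, leave the other things where they are, and let go at the end.

Things in the scene. Friction and masses are not known exactly. Their poses are not given: they have to be found in the camera images.
- jar_mid (a point): the jam jar at the front of the worktop, left of the clamp's V jaw or right of its ratchet: round, 65 mm in diameter, 100 mm tall, 0.3 to 0.55 kg, yellow-brown lid flush with its sides; this point is on its axis half-way up (50 mm above its underside); z is up along its axis
- clamp: the jar clamp, fixed to the worktop: a wooden bed 130 x 340 x 12 mm with an aluminium gear housing (top 62 mm above the worktop) at the end of its own -y. Origin on the worktop under the bed; its y axis runs from the ratchet (at y = -110 mm) past the sprung jaw to the V jaw, its x axis away from the robot. It stands within 0.2 rad of straight
- v_seat (a point): where the jar's axis stands when the jar touches both faces of the fixed V-shaped steel jaw; on the bed's top (12 mm above the worktop). The V jaw opens to the clamp's -y, stands at +y of this point, its top is 50 mm above the worktop, and it has another place along the bed in each start (15 to 28 mm of slack for the jar between it and the pad)
- pad_face (a point): middle of the face of the rubber pad (50 mm wide, 34 mm high, top 49 mm above the worktop) on the moving jaw; it faces the V jaw along the clamp's +y and must come up to the jar's side, on the line through the V seat
- pad (a joint): how far the sprung pad is pressed back into the jaw (m): 0 = out, 0.016 = fully in (bottomed). Its spring pushes with about 3 N at the start and 17 N at the end. A strip pointer on the pad slides over three marks on the jaw: short = out, long = half-way (0.008), short = bottomed
- jaw: the moving jaw that carries the pad: a steel block 70 x 40 mm, top 50 mm above the worktop; origin on the bed under its centre. It slides only along the clamp's +y, at most 55 mm, 11 mm for each radian that the ratchet drives, and stays where it is left
- handle (a joint): angle of the ratchet handle (rad), between stops at -0.7 and +0.7; 0 = pointing along the clamp's -x (toward the robot), positive = counter-clockwise seen from above. Turning it counter-clockwise (its end moving toward the clamp's -y, away from the jar) drives the jaw toward the V jaw, with 2 to 4 N at the grip; clockwise it slips freely with clicks (18 teeth, so up to 0.35 rad is lost after each return). It stays where it is left
- spindle (a point): axis of the ratchet, at the height of the handle's middle (80 mm above the worktop)
- handle_grip (a point): middle of the handle's black grip, 120 mm from the ratchet's axis; the grip is a bar 70 mm long (along the handle), 19 mm wide, 19 mm high, free underneath
- spice_1: bystander to leave alone: slimmer, taller spice jar (46 x 106 mm) with a green cap, at the front of the worktop; it may stand at either side of the clamp; origin at the middle of its underside
- lemon_b: bystander to leave alone: lemon lying on the worktop beyond the clamp's right end; origin at the middle of its underside
- scissors: bystander to leave alone: scissors lying flat (9 mm high) below the handle's swing; origin at the middle of its underside

How it is judged (in metres and radians):
On the way, in this order (a step that is already met when the one before it is completed fails the run):
1. the jar stands upright on the bed in front of the V jaw, the pad not yet pressed in (horizontal distance between jar_mid and v_seat below 0.02 m and angle between jar_mid's own z axis and vertical below 0.08 rad and height (world z) of jar_mid below 0.066 m and value of joint pad below 0.003 m), for 0.2 s.
2. the pad is pressed in by the jar standing in the V (value of joint pad above 0.004 m and horizontal distance between jar_mid and v_seat below 0.007 m and angle between jar_mid's own z axis and vertical below 0.08 rad), for 0.2 s.
At the end, for the whole second after the job is handed in: The jar stands upright (within 0.06 rad) on the clamp's bed, its axis within 6 mm of the V seat, and the sprung pad is pressed in by 4 to 12.5 mm of its 16 mm; the jaw is at rest (value of joint pad between 0.004 and 0.0125 m and horizontal distance between jar_mid and v_seat below 0.006 m and angle between jar_mid's own z axis and vertical below 0.06 rad and height (world z) of jar_mid between 0.058 and 0.066 m and linear speed of jaw below 0.005 m/s); the robot touches nothing.
It fails at once if the pad is pressed in completely (value of joint pad above 0.0153 m).
It fails at once if the jaw is shoved by the robot instead of wound by the handle (contact force between any of the fingers, the arm and jaw above 15 N).
It fails at once if a bystander is moved by more than 40 mm (distance of any of spice_1, lemon_b, scissors from where it was at the start of the episode above 0.04 m).
It also fails if it takes over 72 s, if anything falls off the work surface, if the arm or the gripper's body presses on something with over 40 N, if the wrist force passes 120 N, or if a joint passes its speed limit or range.

ROBOT

A 7-joint arm with a two-finger parallel gripper is mounted at the origin on a cart in front of the work surface, level with it; the furniture and walls round the work are solid. World frame = base frame: x ahead of the robot, y to its left, z up, the work surface at z = 0. Lengths are in m, angles in degrees, forces in N, time in s.
With the tool pointing down it reaches from about 0.425 to 0.875 m from the base axis. Payload 8.4 kg.
Tool frame: the origin (TCP) lies midway between the tips of the shut fingers; the grasp point (between the pads) lies 19 mm behind it (grip_depth is the distance from the TCP to the grasp point, in m); z points along the fingers, y is the line along which they close (so a half turn about z gives the same grasp; the last joint's range is limited). The gripper opens to 87 mm and grips with 3 to 60 N. Pads are 19 mm wide; open, the fingers measure 117 mm over their backs; the gripper's body (75 mm by 190 mm) begins 51 mm behind the grasp point.
Start: joints at [69.431, 19.091, 2.286, 83.961, -0.768, 76.965, -3.352], TCP at [0.167, -0.628, 0.223] pointing down, gripper open.
Joint ranges: [-147.57, 147.57], [-21.85, 119.76], [-74.77, 79.35], [14.55, 137.4], [-85.83, 265.84], [4.83, 119.75], [-152.11, 152.11]. Speed limits (degrees/s): [127.2, 127.2, 159.86, 159.86, 180, 180, 180].

INTERFACE

Orientations are given as [roll, pitch, yaw] about the fixed x, y, z axes, in that order (R = Rz(yaw) Ry(pitch) Rx(roll)).
In Python, from workcell import state, snapshot, camera_info, finish_job, silhouettes, grip_depth gives the robot as it stands.
- The arm moves only by the shell command python3 -m inch 'ROWS' [FORCE]. ROWS is JSON, a list of rows, each an object with "gripper": the gripper's target within -1 to 1 (fully open at 1, half-way at 0, shut at -1); "travel": the shift along the tool's x, y, z normalised to -1 to 1, where 1 is 80 cm, a list of three; "roll": the turn about the tool's z normalised to -1 to 1, where 1 is pi/4 rad. In form: [{"gripper": gripper, "travel": [dx, dy, dz], "roll": roll}, ...]. A call has 1 to 12 rows; each row shifts and turns the commanded pose from where the row before left it, along the tool's axes as they then stand; what a row does not reach is not made up. A row lasts 1/10 s, in which the tool goes at most 50 mm and 8.59 degrees, less where a joint would pass 70% of its speed; a pose out of reach is approached as far as the arm can. A call with a number of a shift or a turn outside -1 to 1 is refused whole. A call with a gripper value outside its range is refused whole. The fingers move at their own pace and stop on an object; FORCE is the grip in N (left out, the last holds). Time passes only in rows, so rows that do not move let the fingers close. It gives the time, the measured TCP pose, the force, the opening and the grip force at its end, in the units of the state.
- state(): the state, without advancing time (a new reading comes with each control period).
- snapshot(name): name is "side" or "top" or "wrist"; returns (picture, depth): 400x640x3 uint8, red, green, blue; 400x640 float32, m along the optical axis (not along the pixel's ray), 0 where there is no reading.
- camera_info(name): a dict with "fov_y" (degrees; the focal length in pixels is half the picture's height over the tangent of half this angle, whatever the lens; pixels are square), "cx", "cy" (the principal point, pixels), "R" (3x3) and "t" (3): a world point X has camera coordinates R X + t; the wrist camera has in their place "tool_from_camera" (4x4, takes a point from camera to tool coordinates, whose origin is the TCP and whose axes are the flange's). Camera axes: x right, y down, z forward; pixel columns grow to the right and rows downward; lengths in m; the calibration is good to about 2 mm. A picture is of the moment at which its call begins: read the wrist's pose just before it. camera_info takes no time and is no camera call.
- finish_job(): hands the job in; it is judged then, once.
Trained networks look in the newest picture that a camera, given by its name, has taken for a name from the list of things; names that differ only in an ending like _2 or _b are one class to them, and where a whole thing is asked for, a point or a joint stands for the part that bears it (a point fixed in the world has none). Each returns a list of dicts, best first, with "confidence" (0 to 1); they miss things now and then, are a little off and sometimes report something else, mostly with a low value. They report only what shows in the picture. A call takes as long as a camera call.
- silhouettes(thing, camera): "region" (400x640 bool, what is visible of it) and "box" ([centre column, centre row, width, height] in pixels, round what is visible of it).
The state is a dict: "time_s": time; "joint_positions": joint angles; "dq": joint speeds; "tau": joint torques, N m; "eef_pos": TCP position; "ee_rot": TCP orientation; "ft_force": force on the tool from outside, world axes, zero at the start; "moment": the same for the moment, N m; "width": opening from 0.0 (shut) to 1.0 (fully open); "finger_force": force on a finger pad.
Only numpy, scipy, OpenCV 4.12 (cv2) and the standard library are available. Lean on these libraries where they do the work, as an engineer would, in place of code of your own. Each camera call takes 0.05 s, during which the arm holds its last target. There are 200 camera calls.

## Working session

There is one attempt and no reset: what is moved stays moved. The work goes in short steps, Python scripts to look and compute and a shell command to move; the robot and the scene stay as the last step left them, time stands still between calls to the robot, and variables do not carry over. Pictures are saved under pics/ and viewed, at most 13 in all, crops included, and the job is handed in when it is done.

```bash
ls; mkdir -p pics
python3 - <<'E'
from workcell import *
import cv2, numpy as np
s=state(); print(s, grip_depth if not callable(grip_depth) else grip_depth())
for n in ["side","top"]:
    p,d=snapshot(n); cv2.imwrite(f"pics/{n}0.png",p[:,:,::-1]); np.save(f"{n}_d.npy",d)
    print(n,camera_info(n))
    for t in ["jar_mid","spice_1","handle_grip","pad_face","jaw","clamp","handle","pad"]:
        try:
            r=silhouettes(t,n); print(t,[(round(x["confidence"],2),[round(float(v)) for v in x["box"]]) for x in r[:3]])
        except Exception as e: print(t,e)
print(camera_info("wrist"))
E
```

```text
pics
{'time_s': 0.0, 'joint_positions': array([69.43383179, 19.1300416 ,  2.28426752, 84.01357628, -0.76786813,
       76.96344456, -3.35417883]), 'dq': array([ 0.01876629,  0.00076824,  0.04502566, -0.0053973 ,  0.04226821,
       -0.08030272,  0.00997946]), 'tau': array([-7.51466473e-05, -6.56368876e+01,  1.33493006e+00, -4.03806102e+01,
       -5.98641112e-02,  4.47400426e-02,  1.55947191e-04]), 'eef_pos': array([ 0.16679569, -0.62774076,  0.22165705]), 'ee_rot': array([-1.79908368e+02,  5.98166622e-03,  1.48793283e+01]), 'ft_force': array([0.09199887, 1.15673347, 0.08713211]), 'moment': array([-0.00607153, -0.00588929, -0.00522682]), 'finger_force': 0.0, 'width': 0.9983408360185823} 0.0187
side {'fov_y': 56.17548135475796, 'cx': 314.6037980222742, 'cy': 199.60908836191544, 'R': array([[ 0.99440841, -0.10328244,  0.02201498],
       [-0.04330757, -0.58897924, -0.80698693],
       [ 0.09631395,  0.80152117, -0.59015882]]), 't': array([-0.55830494, -0.0335388 ,  1.08841084])}
jar_mid [(0.72, [273, 157, 24, 39]), (0.68, [318, 201, 84, 76]), (0.26, [322, 188, 20, 18])]
spice_1 [(0.74,
[... 586 characters left out ...]
0.55, [343, 212, 49, 76])]
pad_face [(0.64, [289, 198, 16, 22])]
jaw [(0.78, [304, 196, 41, 27]), (0.61, [440, 219, 32, 23])]
clamp [(0.57, [299, 210, 140, 81]), (0.38, [343, 213, 45, 79])]
handle [(0.97, [343, 213, 46, 78])]
pad [(0.54, [289, 195, 11, 21])]
{'fov_y': 70.41632510098535, 'cx': 316.5046457797152, 'cy': 199.34004518139724, 'tool_from_camera': array([[ 3.47025415e-04, -9.51686810e-01, -3.07070178e-01,
         8.50159369e-02],
       [ 9.99998390e-01,  8.70863859e-04, -1.56890778e-03,
        -3.21690914e-04],
       [ 1.76052516e-03, -3.07069139e-01,  9.51685581e-01,
        -1.62716021e-01],
       [ 0.00000000e+00,  0.00000000e+00,  0.00000000e+00,
         1.00000000e+00]])}
```

View pics/top0.png

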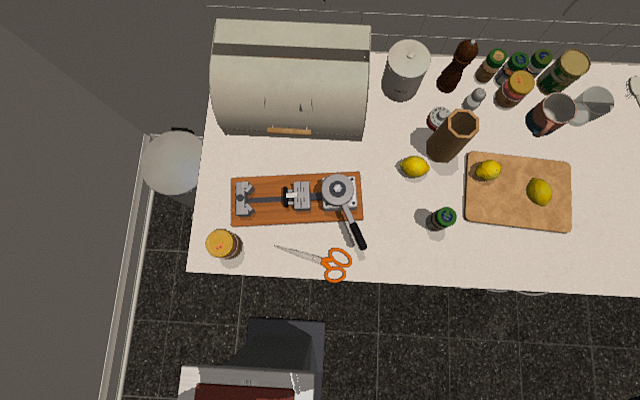

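```bash
cat > h.py <<'E'
from workcell import *
import cv2, numpy as np
from scipy.spatial.transform import Rotation as Ro
def cam(n,s=None):
    c=camera_info(n); f=200/np.tan(np.radians(c["fov_y"]/2))
    if n=="wrist":
        T=np.eye(4); T[:3,:3]=Ro.from_euler("xyz",s["ee_rot"],degrees=True).as_matrix(); T[:3,3]=s["eef_pos"]
        T=T@np.array(c["tool_from_camera"]); R=T[:3,:3].T; return f,c["cx"],c["cy"],R,-R@T[:3,3]
    return f,c["cx"],c["cy"],np.array(c["R"]),np.array(c["t"])
def world(C,d):
    f,cx,cy,R,t=C; v,u=np.mgrid[:400,:640]
    X=np.stack([(u-cx)/f*d,(v-cy)/f*d,d],-1); return (X-t)@R
def proj(C,P):
    f,cx,cy,R,t=C; X=np.atleast_2d(P)@R.T+t; return np.c_[cx+f*X[:,0]/X[:,2],cy+f*X[:,1]/X[:,2]]
def ray(C,u,v,z):
    f,cx,cy,R,t=C; o=-R.T@t; r=R.T@np.array([(u-cx)/f,(v-cy)/f,1]); return o+r*(z-o[2])/r[2]
E
python3 - <<'E'
from h import *
for n in ["side","top"]:
    C=cam(n); W=world(C,np.load(n+"_d.npy")); f,cx,cy,R,t=C; print(n,"pos",-R.T@t)
    for th in ["jar_mid","spice_1","handle_grip","jaw","pad","clamp"]:
        for r in silhouettes(th,n)[:1]:
            P=W[r["region"]]; P=P[np.isfinite(P).all(1)]
            print(th,len(P),"med",P.mean(0).round(3),"5%",np.percentile(P,5,0).round(3),"95%",np.percentile(P,95,0).round(3))
E
```

```text
side pos [ 0.4489015  -0.94980108  0.62756096]
jar_mid 730 med [0.437 0.05  0.063] 5% [0.409 0.038 0.011] 95% [0.466 0.082 0.1  ]
spice_1 1137 med [ 0.524 -0.46   0.071] 5% [ 0.504 -0.469  0.009] 95% [ 0.545 -0.433  0.107]
handle_grip 913 med [ 0.541 -0.223  0.089] 5% [ 0.451 -0.262  0.075] 95% [ 0.607 -0.168  0.094]
jaw 212 med [ 0.555 -0.093  0.047] 5% [ 0.535 -0.127  0.032] 95% [ 0.586 -0.064  0.054]
pad 71 med [ 0.566 -0.071  0.049] 5% [ 0.547 -0.089  0.041] 95% [ 0.585 -0.062  0.055]
clamp 3416 med [ 0.557 -0.173  0.045] 5% [ 0.48  -0.257  0.01 ] 95% [0.622 0.02  0.093]
top pos [ 0.38153899 -0.17988788  0.9263326 ]
jar_mid 910 med [0.436 0.066 0.084] 5% [0.409 0.041 0.008] 95% [0.464 0.099 0.099]
spice_1 541 med [ 0.521 -0.435  0.086] 5% [ 0.504 -0.459  0.017] 95% [ 0.542 -0.421  0.106]
handle_grip 1157 med [ 0.548 -0.204  0.09 ] 5% [ 0.458 -0.251  0.077] 95% [ 0.607 -0.161  0.093]
jaw 755 med [ 0.567 -0.099  0.046] 5% [ 0.537 -0.139  0.019] 95% [ 0.598 -0.062  0.052]
pad 187 med [ 0.565 -0.07   0.042] 5% [ 0.546 -0.088  0.011] 95% [ 0.584 -0.058  0.053]
clamp 6249 med [ 0.559 -0.106  0.036] 5% [ 0.495 -0.245  0.008] 95% [0.626 0.055 0.091]
```

View pics/side0.png

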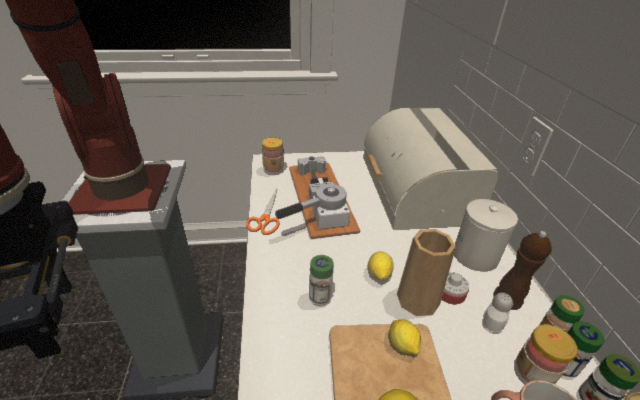

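Run:
```python
from h import *
C=cam("top"); W=world(C,np.load("top_d.npy")); img=cv2.imread("pics/top0.png")
def circ(P):
    A=np.c_[2*P[:,:2],np.ones(len(P))]; s=np.linalg.lstsq(A,(P[:,:2]**2).sum(1),rcond=None)[0]; return s[:2],np.sqrt(s[2]+s[0]**2+s[1]**2)
def sel(x,y,z): 
    return (W[...,0]>x[0])&(W[...,0]<x[1])&(W[...,1]>y[0])&(W[...,1]<y[1])&(W[...,2]>z[0])&(W[...,2]<z[1])
m=sel((.38,.5),(0,.14),(.09,.12)); P=W[m]; print("lid",P.mean(0),cv2.minEnclosingCircle(P[:,:2].astype(np.float32)),len(P))
m=sel((.38,.75),(-.3,.1),(.006,.018)); hsv=cv2.cvtColor(img,cv2.COLOR_BGR2HSV); m2=m&(hsv[...,1]>110)
P=W[m2]; print("bed",cv2.minAreaRect(P[:,:2].astype(np.float32)), np.median(P[:,2]),len(P))
m=sel((.5,.65),(-.03,.1),(.035,.07)); P=W[m]; print("V",P.min(0),P.max(0),P.mean(0),cv2.minAreaRect(P[:,:2].astype(np.float32)))
m=sel((.5,.65),(-.15,-.03),(.035,.058)); P=W[m]; print("jaw",P.min(0),P.max(0),cv2.minAreaRect(P[:,:2].astype(np.float32)))
m=sel((.5,.65),(-.26,-.12),(.07,.2)); P=W[m]; print("knob",P.min(0),P.max(0),P.mean(0))
r=silhouettes("handle_grip","top")[0]["region"]; P=W[r&(W[...,2]>.07)]; dk=img[r&(W[...,2]>.07)].max(1)<50; G=P[dk]; print("grip",G.mean(0),G.min(0),G.max(0),cv2.minAreaRect(G[:,:2].astype(np.float32)))
m=sel((.65,.95),(-.2,.25),(.05,.5)); P=W[m]; print("bin",P.min(0),P.max(0))
for (u,v) in [(290,132),(290,80),(170,160),(150,200),(195,200),(120,100),(60,150),(435,150),(410,165)]: print(u,v,W[v,u].round(3))
# heights near the V and jar, coarse map
cv2.imwrite("pics/crop1.png",cv2.resize(img[160:260,200:380],None,fx=4,fy=4,interpolation=cv2.INTER_CUBIC))
```

```text
lid [0.43750085 0.07183888 0.09717589] ((0.437325656414032, 0.07288546860218048), 0.03220510110259056) 629
bed ((0.5021372437477112, -0.09358680248260498), (0.26454266905784607, 0.33774447441101074), 5.859954357147217) 0.010297526156205527 3713
V [0.51270069 0.01633375 0.03512536] [0.59646944 0.06273843 0.05872917] [0.55417124 0.04228851 0.04749528] ((0.5556875467300415, 0.03908815607428551), (0.08401203155517578, 0.03970537707209587), 6.023375034332275)
jaw [ 0.5344263  -0.12448349  0.03507254] [ 0.60489946 -0.05586138  0.0543999 ] ((0.568783700466156, -0.08987939357757568), (0.0694912001490593, 0.06502459943294525), 4.455431938171387)
knob [ 0.50032891 -0.23905765  0.07013576] [ 0.61828409 -0.15229203  0.10233374] [ 0.57021851 -0.19408067  0.08978234]
grip [ 0.48166536 -0.23636698  0.0869508 ] [ 0.44261445 -0.26164663  0.07013576] [ 0.59162804 -0.15263983  0.09278582] ((0.5110030770301819, -0.20995783805847168), (0.16580094397068024, 0.0383351668715477), 31.657333374023438)
bin [ 0.71273104 -0.19997277  0.05130106] [0.94999444 0.11991095 0.18365851]
290 132 [ 0.717 -0.069  0.094]
290 80 [ 0.812 -0.07   0.172]
170 160 [ 0.797  0.479 -0.466]
150 200 [ 0.707  0.757 -0.901]
195 200 [ 0.553  0.179 -0.003]
120 100 [ 1.02   0.691 -0.41 ]
60 150 [ 0.756  0.78  -0.276]
435 150 [ 0.703 -0.434  0.055]
410 165 [ 0.661 -0.371  0.052]
```

```bash
python3 -m inch '[{"gripper":1,"travel":[0.03,0,-0.05],"roll":0},{"gripper":1,"travel":[0.055,-0.02,0],"roll":0},{"gripper":1,"travel":[0.055,-0.02,0],"roll":0},{"gripper":1,"travel":[0.055,-0.02,0],"roll":0},{"gripper":1,"travel":[0.055,-0.02,0],"roll":0},{"gripper":1,"travel":[0.055,-0.02,0],"roll":0},{"gripper":1,"travel":[0.05,-0.02,0],"roll":0},{"gripper":1,"travel":[0,-0.055,0],"roll":0}]'
```

```text
time_s: 2.35
eef_pos: [0.4106, -0.4174, 0.2604]
ee_rot: [-179.9, -0.1, 15.2]
ft_force: [-0.0, 0.0, 0.4]
width: 0.998
finger_force: 0.0
```

```bash
python3 -m inch '[{"gripper":1,"travel":[0.024,-0.0525,-0.012],"roll":0},{"gripper":1,"travel":[0.024,-0.0525,-0.012],"roll":0},{"gripper":1,"travel":[0.024,-0.0525,-0.012],"roll":0},{"gripper":1,"travel":[0.024,-0.0525,-0.012],"roll":0},{"gripper":1,"travel":[0.024,-0.0525,-0.012],"roll":0},{"gripper":1,"travel":[0.024,-0.0525,-0.012],"roll":0},{"gripper":1,"travel":[0.024,-0.0525,-0.012],"roll":0},{"gripper":1,"travel":[0.024,-0.0525,-0.012],"roll":0},{"gripper":1,"travel":[0.024,-0.0525,-0.012],"roll":0},{"gripper":1,"travel":[0,0,0],"roll":0.105},{"gripper":1,"travel":[0,0,0],"roll":0.105},{"gripper":1,"travel":[0,0,0],"roll":0}]'
python3 - <<'E'
from h import *
s=state(); p,d=snapshot("wrist"); C=cam("wrist",s); W=world(C,d); np.savez("w1.npz",p=p,d=d,W=W)
print(s["eef_pos"],s["ee_rot"]); cv2.imwrite("pics/w1.png",p[:,:,::-1])
print(camera_info("wrist")["cx"])
for P in [(.437,.072,.1),(.5557,.039,.05),(.567,-.058,.03)]: print(proj(C,P))
for th in ["jar_mid","pad_face","jaw"]:
    for r in silhouettes(th,"wrist")[:2]: print(th,r["confidence"],r["box"])
E
```

```text
time_s: 3.55
eef_pos: [0.4754, -0.01, 0.3491]
ee_rot: [180.0, -0.0, 5.4]
ft_force: [-0.6, 1.0, -0.7]
width: 0.999
finger_force: 0.0
[ 0.47539784 -0.00995302  0.34913145] [ 1.79988118e+02 -1.88792036e-02  5.39165402e+00]
316.5046457797152
[[260.64252027 188.2948022 ]]
[[290.63048651 108.13908883]]
[[352.10215863 106.76302673]]
jar_mid 0.72 [265.2, 182.5, 48.8, 50.4]
jar_mid 0.44 [363.5, 110.0, 24.3, 29.2]
pad_face 0.69 [364.0, 105.3, 28.3, 32.0]
jaw 0.66 [381.6, 108.4, 58.9, 48.9]
```

View pics/w1.png

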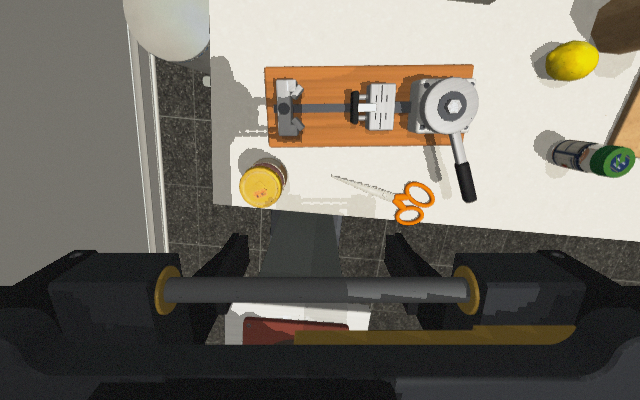

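Run:
```python
from h import *
D=np.load("w1.npz"); W,p=D["W"],D["p"]; hsv=cv2.cvtColor(p,cv2.COLOR_RGB2HSV)
b=np.zeros((400,640),bool); b[60:150,262:476]=1
m=b&(hsv[...,1]>120)&(hsv[...,0]<16)&(abs(W[...,2]-.012)<.012); P=W[m]; 
r=cv2.minAreaRect(P[:,:2].astype(np.float32)); print("bed",r,np.median(P[:,2]))
a=np.radians(r[2] if r[2]<45 else r[2]-90); o=np.array(r[0]); R2=np.array([[np.cos(a),np.sin(a)],[-np.sin(a),np.cos(a)]])
loc=lambda P:(P[...,:2]-o)@R2.T
L=loc(W); 
m=np.zeros_like(b); m[70:145,268:312]=1; m&=(W[...,2]>.042)&(W[...,2]<.07)
for x0 in np.arange(-.045,.046,.005):
    k=m&(abs(L[...,0]-x0)<.0025); 
    if k.sum()>2: print("x %.3f"%x0,"y %.4f..%.4f"%(L[k][:,1].min(),L[k][:,1].max()),"z",np.median(W[k][:,2]).round(4),k.sum())
def info(n,m):
    if m.sum(): print(n,"local",L[m].min(0).round(4),L[m].max(0).round(4),"mean",L[m].mean(0).round(4),"W",W[m].mean(0).round(4))
j=np.zeros_like(b); j[75:140,345:400]=1; j&=(W[...,2]>.038)&(W[...,2]<.06); info("jaw",j); info("pad",j&(p.max(2)<70))
k=np.zeros_like(b); k[70:140,415:485]=1; k&=(W[...,2]>.075); info("knob",k)
h=np.zeros_like(b); h[160:205,445:485]=1; g=h&(W[...,2]>.07)&(p.max(2)<80); info("grip",g); print(cv2.minAreaRect(W[g][:,:2].astype(np.float32)))
l=np.zeros_like(b); l[155:215,235:290]=1; l&=(W[...,2]>.09); info("lid",l); print(cv2.minEnclosingCircle(W[l][:,:2].astype(np.float32)))
print("a",np.degrees(a),"o",o)
c=cv2.resize(p[60:150,255:405,::-1],None,fx=5,fy=5,interpolation=cv2.INTER_CUBIC); cv2.imwrite("pics/w1c.png",c)
```

```text
bed ((0.5693686008453369, -0.08472156524658203), (0.12867538630962372, 0.3379862606525421), 5.970615863800049) 0.012511082098667931
x -0.040 y 0.1158..0.1463 z 0.0506 59
x -0.035 y 0.1093..0.1461 z 0.0505 63
x -0.030 y 0.1059..0.1457 z 0.0504 94
x -0.025 y 0.1075..0.1454 z 0.0505 80
x -0.020 y 0.1120..0.1452 z 0.0506 64
x -0.015 y 0.1153..0.1448 z 0.0505 51
x -0.010 y 0.1244..0.1463 z 0.0507 59
x -0.005 y 0.1245..0.1461 z 0.0541 45
x -0.000 y 0.1244..0.1457 z 0.0544 49
x 0.005 y 0.1252..0.1456 z 0.054 50
x 0.010 y 0.1250..0.1452 z 0.0506 42
x 0.015 y 0.1142..0.1467 z 0.0506 73
x 0.020 y 0.1109..0.1465 z 0.0505 70
x 0.025 y 0.1062..0.1460 z 0.0506 103
x 0.030 y 0.1061..0.1456 z 0.0506 83
x 0.035 y 0.1121..0.1454 z 0.0506 81
x 0.040 y 0.1163..0.1451 z 0.0502 48
jaw local [-0.0355 -0.0371] [0.0345 0.0293] mean [ 0.0002 -0.0085] W [ 0.5704 -0.0931  0.0502]
pad local [-0.031  -0.0149] [0.0261 0.0293] mean [-0.0002  0.0215] W [ 0.5669 -0.0634  0.0481]
knob local [-0.0472 -0.1432] [0.0379 0.0836] mean [-0.0009 -0.1009] W [ 0.579  -0.1852  0.0952]
grip local [-0.1432 -0.1647] [-0.0008  0.0836] mean [-0.1107 -0.143 ] W [ 0.4741 -0.2384  0.0893]
((0.5213709473609924, -0.1401709020137787), (0.2833230793476105, 0.049655284732580185), 64.5217056274414)
lid local [-0.1457  0.0836] [-0.0008  0.2027] mean [-0.1124  0.1698] W [0.44   0.0725 0.1017]
((0.4843287467956543, 0.04216757044196129), 0.08743026107549667)
a 5.970615863800049 o [ 0.5693686  -0.08472157]
```

View pics/w1c.png

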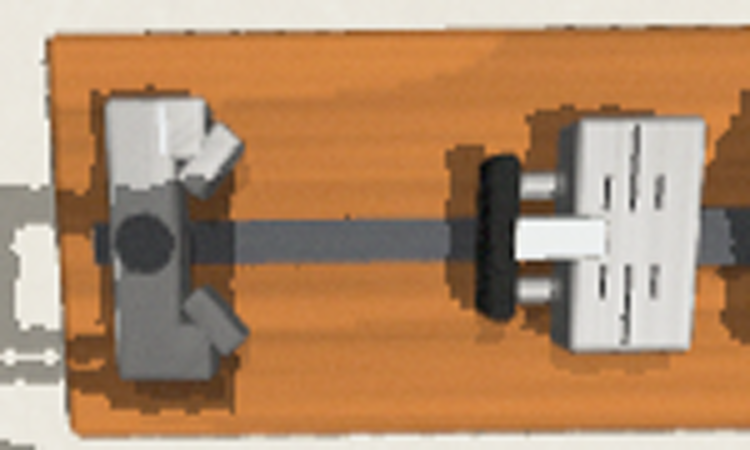

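```bash
cat >> h.py <<'E'
A=np.radians(5.97); O=np.array([.5694,-.0847]); R2=np.array([[np.cos(A),np.sin(A)],[-np.sin(A),np.cos(A)]])
loc=lambda P:(np.asarray(P)[...,:2]-O)@R2.T
wor=lambda p:np.asarray(p)@R2+O
def totool(s,target):  # world target -> travel units for the rows
    R=Ro.from_euler("xyz",s["ee_rot"],degrees=True).as_matrix(); return R.T@(np.array(target)-s["eef_pos"])/.8
E
python3 - <<'E'
from h import *
D=np.load("w1.npz"); W,p=D["W"],D["p"]; L=loc(W)
l=np.zeros((400,640),bool); l[155:215,235:290]=1; l&=(W[...,2]>.092)&(W[...,2]<.115); P=W[l][:,:2].astype(np.float32)
print("lid",P.min(0),P.max(0),cv2.minEnclosingCircle(P),np.median(W[l][:,2]))
k=np.zeros_like(l); k[70:140,415:485]=1; k&=(W[...,2]>.085)&(W[...,2]<.12); 
n,lab,st,ce=cv2.connectedComponentsWithStats(((k)&(p.min(2)>60)).astype(np.uint8)); 
for z in (.085,.09,.095,.1): q=k&(abs(W[...,2]-z)<.003); print(z,q.sum(),L[q].min(0) if q.sum() else 0,L[q].max(0) if q.sum() else 0)
g=np.zeros_like(l); g[155:205,445:485]=1; g&=(W[...,2]>.07)&(W[...,2]<.11)&(p.max(2)<80); q=W[g][:,:2].astype(np.float32)
print("grip",cv2.minAreaRect(q),loc(W[g]).mean(0),np.median(W[g][:,2]))
s=state(); print(totool(s,[.4375,.072,.16]),totool(s,[.4375,.072,.059]),s["ee_rot"],wor([0,.085]))
E
```

```text
lid [0.40655935 0.04163513] [0.46973035 0.10477909] ((0.4376458525657654, 0.07346874475479126), 0.03227457404136658) 0.0996628970867655
0.085 92 [-0.04648085 -0.12864629] [ 0.03550669 -0.06644896]
0.09 1741 [-0.046447   -0.14318131] [ 0.03785039 -0.06623332]
0.095 1521 [-0.03725002 -0.14256635] [ 0.03633525 -0.06690471]
0.1 160 [-0.00939267 -0.11527326] [ 0.00769612 -0.09545314]
grip ((0.4793543219566345, -0.23846186697483063), (0.07895549386739731, 0.017748283222317696), 25.97593879699707) [-0.11042045 -0.14346859] 0.08873105509591554
[-0.03714132 -0.10718719  0.23617132] [-0.03713431 -0.10718271  0.36242132] [-1.79997966e+02  3.17831972e-03  5.50941139e+00] [ 5.60559344e-01 -1.60998349e-04]
```

```bash
python3 -m inch '[{"gripper":1,"travel":[-0.0074,-0.0218,0.0472],"roll":-0.01},{"gripper":1,"travel":[-0.0074,-0.0218,0.0472],"roll":0},{"gripper":1,"travel":[-0.0074,-0.0218,0.0472],"roll":0},{"gripper":1,"travel":[-0.0074,-0.0218,0.0472],"roll":0},{"gripper":1,"travel":[-0.0074,-0.0218,0.0472],"roll":0},{"gripper":1,"travel":[0,0,0],"roll":0},{"gripper":1,"travel":[0,0,0.02],"roll":0},{"gripper":1,"travel":[0,0,0.02],"roll":0},{"gripper":1,"travel":[0,0,0],"roll":0}]'
python3 -c "
from h import *
s=state(); print(s['eef_pos'],totool(s,[.4376,.0733,.059]),s['ee_rot'])"
```

```text
time_s: 4.65
eef_pos: [0.4369, 0.0727, 0.1278]
ee_rot: [-180.0, 0.1, 5.9]
ft_force: [-0.2, 0.1, -1.3]
width: 1.0
finger_force: 0.0
[0.43692708 0.07267092 0.12784132] [ 0.00105523 -0.00068588  0.08605015] [-1.79993222e+02  9.18585475e-02  5.87931319e+00]
```

```bash
python3 -m inch '[{"gripper":1,"travel":[0.001,-0.001,0.022],"roll":0},{"gripper":1,"travel":[0,0,0.022],"roll":0},{"gripper":1,"travel":[0,0,0.022],"roll":0},{"gripper":1,"travel":[0,0,0.02],"roll":0},{"gripper":1,"travel":[0,0,0],"roll":0},{"gripper":0,"travel":[0,0,0],"roll":0},{"gripper":0,"travel":[0,0,0],"roll":0},{"gripper":0,"travel":[0,0,0],"roll":0},{"gripper":0,"travel":[0,0,0],"roll":0},{"gripper":-0.2,"travel":[0,0,0],"roll":0},{"gripper":-0.2,"travel":[0,0,0],"roll":0},{"gripper":-0.2,"travel":[0,0,0],"roll":0}]' 25
python3 -c "
from h import *
s=state(); print(s['eef_pos'],s['ee_rot'],s['width']*87)"
```

```text
time_s: 5.85
eef_pos: [0.4385, 0.0742, 0.0602]
ee_rot: [180.0, -0.1, 5.9]
ft_force: [-0.5, -2.0, 7.9]
width: 0.734
finger_force: 25.0
[0.43851088 0.07421707 0.06018878] [ 1.79969105e+02 -6.98236578e-02  5.86956020e+00] 63.84974341093808
```

```bash
python3 -m inch '[{"gripper":-0.2,"travel":[0,0,-0.02],"roll":0},{"gripper":-0.2,"travel":[0,0,-0.03],"roll":0},{"gripper":-0.2,"travel":[0,0,-0.03],"roll":0},{"gripper":-0.2,"travel":[0,0,-0.03],"roll":0},{"gripper":-0.2,"travel":[0,0,0],"roll":0}]'
python3 -c "
from h import *
s=state(); print(s['eef_pos'],s['ee_rot'],s['width']*87, totool(s,[*wor([0,.075]),.15]),wor([0,.075]))"
```

```text
time_s: 6.35
eef_pos: [0.4394, 0.0748, 0.15]
ee_rot: [180.0, -0.3, 5.9]
ft_force: [-0.3, -0.4, -3.6]
width: 0.734
finger_force: 25.0
[0.43939078 0.07484036 0.14995742] [179.97395903  -0.2549672    5.89111596] 63.88689892104567 [0.14105433 0.12130196 0.00062961] [ 0.56159942 -0.01010676]
```

```bash
python3 -m inch '[{"gripper":-0.2,"travel":[0.014,0.012,0],"roll":0},{"gripper":-0.2,"travel":[0.028,0.024,0],"roll":0},{"gripper":-0.2,"travel":[0.028,0.024,0],"roll":0},{"gripper":-0.2,"travel":[0.028,0.024,0],"roll":0},{"gripper":-0.2,"travel":[0.028,0.024,0],"roll":0},{"gripper":-0.2,"travel":[0.015,0.0133,0],"roll":0},{"gripper":-0.2,"travel":[0,0,0],"roll":0},{"gripper":-0.2,"travel":[0,0,0.02],"roll":0},{"gripper":-0.2,"travel":[0,0,0.02],"roll":0},{"gripper":-0.2,"travel":[0,0,0.02],"roll":0},{"gripper":-0.2,"travel":[0,0,0],"roll":0}]'
python3 - <<'E'
from h import *
s=state(); print(s['eef_pos'],s['ee_rot'],s['width']*87,loc(s['eef_pos']), totool(s,[*wor([0,.075]),.074]))
p,d=snapshot("top"); C=cam("top"); W=world(C,d); L=loc(W)
m=(abs(L[...,0])<.05)&(L[...,1]>.02)&(L[...,1]<.16)&(W[...,2]>.1)
cv2.imwrite("pics/t2.png",cv2.resize(p[140:260,180:400,::-1],None,fx=3,fy=3))
E
```

```text
time_s: 7.45
eef_pos: [0.5575, -0.0105, 0.0959]
ee_rot: [-179.9, 0.3, 5.9]
ft_force: [-0.1, -0.1, -3.2]
width: 0.738
finger_force: 25.0
[ 0.55749291 -0.01052659  0.09587471] [-179.93675838    0.33268578    5.90952478] 64.17412457152231 [-0.00412791  0.07500956] [5.31857242e-03 3.66478546e-05 2.73129384e-02]
```

View pics/t2.png

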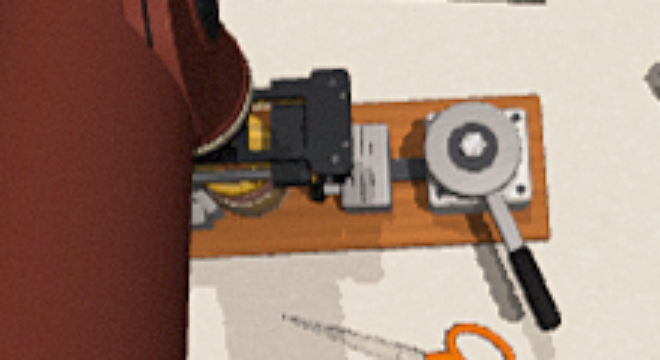

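```bash
python3 -m inch '[{"gripper":-0.2,"travel":[0.005,0,0.01],"roll":0},{"gripper":-0.2,"travel":[0,0,0.01],"roll":0},{"gripper":-0.2,"travel":[0,0,0.006],"roll":0},{"gripper":-0.2,"travel":[0,0,0],"roll":0},{"gripper":-0.2,"travel":[0,0,0],"roll":0}]'
python3 - <<'E'
from h import *
s=state(); print(s['eef_pos'],s['ee_rot'],loc(s['eef_pos']), totool(s,[*wor([0,.085]),.072]))
E
```

```text
time_s: 8.0
eef_pos: [0.564, -0.0101, 0.0786]
ee_rot: [-180.0, 0.0, 5.9]
ft_force: [-1.1, -0.4, -2.2]
width: 0.735
finger_force: 25.0
[ 0.56399445 -0.01007934  0.07864361] [-1.79996155e+02  2.61391767e-04  5.88615452e+00] [0.0023849  0.07477817] [-0.00299978 -0.01277235  0.00830538]
```

```bash
python3 -m inch '[{"gripper":-0.2,"travel":[-0.003,0,0.004],"roll":0},{"gripper":-0.2,"travel":[0,0,0.003],"roll":0},{"gripper":-0.2,"travel":[0,-0.004,0],"roll":0},{"gripper":-0.2,"travel":[0,-0.004,0],"roll":0},{"gripper":-0.2,"travel":[0,0,0],"roll":0}]'
python3 - <<'E'
from h import *
s=state(); print(s['eef_pos'],s['ee_rot'],s['ft_force'],loc(s['eef_pos']), totool(s,[*wor([0,.087]),.072]))
E
```

```text
time_s: 8.5
eef_pos: [0.561, -0.0031, 0.0731]
ee_rot: [-180.0, -0.0, 5.9]
ft_force: [0.1, 0.2, -1.9]
width: 0.738
finger_force: 25.0
[ 0.56096874 -0.00307648  0.07312662] [-1.79978003e+02 -1.70651070e-02  5.94014995e+00] [ 0.09512083  0.17525395 -1.92680893] [0.00010394 0.08205775] [-0.00013356 -0.0061772   0.00141061]
```

```bash
for i in 1; do python3 -m inch '[{"gripper":-0.2,"travel":[0,-0.002,0.001],"roll":0},{"gripper":-0.2,"travel":[0,-0.002,0.0005],"roll":0},{"gripper":-0.2,"travel":[0,0,0],"roll":0}]'; done
python3 - <<'E'
from h import *
s=state(); print(s['ft_force'],loc(s['eef_pos']),s['eef_pos'][2])
E
```

```text
time_s: 8.8
eef_pos: [0.5611, -0.0012, 0.0723]
ee_rot: [180.0, -0.1, 5.9]
ft_force: [-0.1, -2.8, 2.4]
width: 0.733
finger_force: 25.0
[-0.14574324 -2.82923427  2.39411849] [0.00046622 0.08393747] 0.0723364389234434
```

```bash
python3 -m inch '[{"gripper":-0.2,"travel":[0,-0.001,0],"roll":0},{"gripper":-0.2,"travel":[0,0,0],"roll":0},{"gripper":1,"travel":[0,0,0],"roll":0},{"gripper":1,"travel":[0,0,0],"roll":0},{"gripper":1,"travel":[0,0,0],"roll":0},{"gripper":1,"travel":[0,0,0],"roll":0},{"gripper":1,"travel":[0,0,-0.02],"roll":0},{"gripper":1,"travel":[0,0,-0.04],"roll":0},{"gripper":1,"travel":[0,0,-0.04],"roll":0},{"gripper":1,"travel":[0,0,-0.04],"roll":0},{"gripper":1,"travel":[0,0,0],"roll":0}]'
python3 - <<'E'
from h import *
s=state(); p,d=snapshot("wrist"); C=cam("wrist",s); W=world(C,d); L=loc(W); cv2.imwrite("pics/w3.png",p[:,:,::-1]); np.savez("w3.npz",p=p,W=W)
print(s["eef_pos"],s["ee_rot"],loc(s["eef_pos"]))
m=(W[...,2]>.098)&(W[...,2]<.125)&(abs(L[...,0])<.06)&(L[...,1]>.02)&(L[...,1]<.14); P=L[m].astype(np.float32); print(m.sum(),cv2.minEnclosingCircle(P),np.median(W[m][:,2]))
E
```

```text
time_s: 9.9
eef_pos: [0.5631, 0.0006, 0.1896]
ee_rot: [179.9, -0.5, 5.9]
ft_force: [0.3, -0.7, -0.4]
width: 0.999
finger_force: 0.0
[0.56310167 0.00063094 0.18963979] [179.94255609  -0.45530884   5.90407745] [0.0026109  0.08552322]
3788 ((-0.0002498921239748597, 0.08534069359302521), 0.032518986612558365) 0.11141226756909306
```

View pics/w3.png

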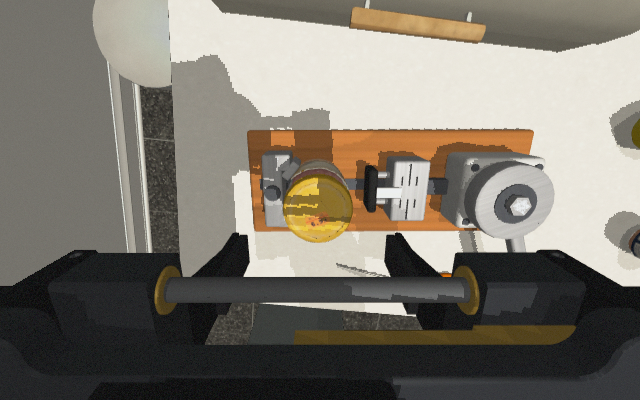

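Run:
```python
from h import *
s=state(); t=wor([-.1135,-.145]); print(t,totool(s,[*t,.15]),s["ee_rot"],s["joint_positions"])
```

```text
[ 0.47159669 -0.24071847] [-0.14362709  0.2880709   0.04594466] [179.95225615  -0.28976893   5.89577073] [ 23.81950788  12.67460777 -32.488532    98.03438627   7.21882838
  71.0748395  -94.45449292]
```

```bash
python3 -m inch '[{"gripper":0.2,"travel":[-0.018,0.036,0],"roll":0},{"gripper":0.2,"travel":[-0.018,0.036,0],"roll":0},{"gripper":0.2,"travel":[-0.018,0.036,0],"roll":0},{"gripper":0.2,"travel":[-0.018,0.036,0],"roll":0},{"gripper":0.2,"travel":[-0.018,0.036,0.01],"roll":0},{"gripper":0.2,"travel":[-0.018,0.036,0.01],"roll":0},{"gripper":0.2,"travel":[-0.018,0.036,0.01],"roll":0},{"gripper":0.2,"travel":[-0.018,0.036,0.015],"roll":0},{"gripper":0.2,"travel":[0,0,0],"roll":-0.145},{"gripper":0.2,"travel":[0,0,0],"roll":-0.145},{"gripper":0.2,"travel":[0,0,0],"roll":-0.145},{"gripper":0.2,"travel":[0,0,0],"roll":0}]' 10
python3 - <<'E'
from h import *
s=state(); t=[.4716,-.2407]; print(s["eef_pos"],totool(s,[*t,.061]),s["ee_rot"],s["joint_positions"][6])
p,d=snapshot("wrist"); C=cam("wrist",s); W=world(C,d); L=loc(W)
m=(W[...,2]>.07)&(W[...,2]<.1)&(L[...,0]<-.07)&(L[...,0]>-.2)&(p.max(2)<80)&(np.mgrid[:400,:640][0]<300)&(abs(L[...,1]+.145)<.06)
q=L[m].astype(np.float32); print(m.sum(),q.mean(0),q.min(0),q.max(0),cv2.minAreaRect(q)); cv2.imwrite("pics/w4.png",p[:,:,::-1])
k=(W[...,2]>.085)&(W[...,2]<.12)&(abs(L[...,0])<.06)&(abs(L[...,1]+.105)<.06)&(p.min(2)>60); q=L[k]; print("knob",q.min(0),q.max(0))
E
```

```text
time_s: 11.15
eef_pos: [0.469, -0.2408, 0.1472]
ee_rot: [-179.9, 0.0, 25.6]
ft_force: [-0.9, 0.6, -0.5]
width: 0.604
finger_force: 0.0
[ 0.4690284  -0.24075054  0.14723595] [0.00299152 0.00145894 0.1077915 ] [-1.79931560e+02  3.42685917e-02  2.55650596e+01] -45.67132005789003
1637 [-0.11003783 -0.14697687] [-0.14416145 -0.16622204] [-0.07873145 -0.12900272] ((-0.1120573952794075, -0.14764416217803955), (0.06611349433660507, 0.01838383451104164), 20.599145889282227)
knob [-0.05999959 -0.14476622] [ 0.03598841 -0.06733196]
```

View pics/w4.png

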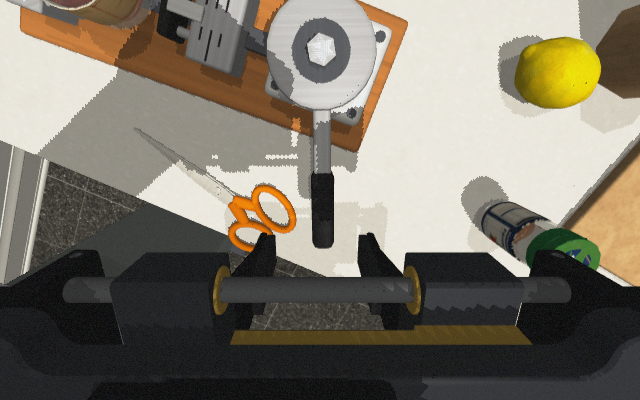

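```bash
python3 -m inch '[{"gripper":0.2,"travel":[0.0023,0.0051,0.02],"roll":-0.02},{"gripper":0.2,"travel":[0,0,0.03],"roll":0},{"gripper":0.2,"travel":[0,0,0.03],"roll":0},{"gripper":0.2,"travel":[0,0,0.028],"roll":0},{"gripper":0.2,"travel":[0,0,0],"roll":0},{"gripper":-0.7,"travel":[0,0,0],"roll":0},{"gripper":-0.7,"travel":[0,0,0],"roll":0},{"gripper":-0.7,"travel":[0,0,0],"roll":0},{"gripper":-0.7,"travel":[0,0,0],"roll":0},{"gripper":-0.7,"travel":[0,0,0],"roll":0}]' 10
python3 - <<'E'
from h import *
s=state(); S=np.array([-.0015,-.106]); v=loc(s["eef_pos"])-S; print(s["ee_rot"],s["width"]*87,np.linalg.norm(v),np.arctan2(-v[1],-v[0]),np.radians(s["ee_rot"][2])-A)
E
```

```text
time_s: 12.2
eef_pos: [0.4733, -0.2441, 0.0619]
ee_rot: [180.0, -0.0, 26.4]
ft_force: [-0.4, 0.2, 0.1]
width: 0.233
finger_force: 0.0
[ 1.79951185e+02 -2.83432362e-02  2.63505682e+01] 20.298998426018205 0.11859185053897245 0.3668638795595338 0.3557080193460376
```

```bash
python3 -m inch '[{"gripper":-0.8,"travel":[0,0,0],"roll":0},{"gripper":-0.8,"travel":[0,0,0],"roll":0},{"gripper":-0.8,"travel":[0.0007,-0.0148,0],"roll":0.1273},{"gripper":-0.8,"travel":[0.0007,-0.0148,0],"roll":0.1273},{"gripper":-0.8,"travel":[0.0007,-0.0148,0],"roll":0.1273},{"gripper":-0.8,"travel":[0.0007,-0.0148,0],"roll":0.1273},{"gripper":-0.8,"travel":[0.0007,-0.0148,0],"roll":0.1273},{"gripper":-0.8,"travel":[0,0,0],"roll":0}]' 10
cat >> h.py <<'E'
def hs():
    s=state(); S=np.array([-.0015,-.106]); v=loc(s["eef_pos"])-S
    print("t",s["time_s"],"r %.4f th %.3f yawth %.3f z %.4f w %.1f"%(np.linalg.norm(v),np.arctan2(-v[1],-v[0]),np.radians(s["ee_rot"][2])-A,s["eef_pos"][2],s["width"]*87),"F",s["ft_force"].round(1),"M",s["moment"].round(2),"grip",s["finger_force"])
E
python3 -c "
from h import *
hs()"
```

```text
time_s: 13.0
eef_pos: [0.4608, -0.1854, 0.0618]
ee_rot: [180.0, -0.0, -2.3]
ft_force: [-0.5, -0.6, 3.5]
width: 0.22
finger_force: 10.0
t 13.0 r 0.1182 th -0.146 yawth -0.144 z 0.0618 w 19.1 F [-0.5 -0.6  3.5] M [-0.19  0.25 -0.15] grip 10.027015863452107
```

```bash
python3 -m inch '[{"gripper":-0.8,"travel":[0.0007,-0.0148,0],"roll":0.1273},{"gripper":-0.8,"travel":[0.0007,-0.0148,0],"roll":0.1273},{"gripper":-0.8,"travel":[0.0007,-0.0148,0],"roll":0.1273},{"gripper":-0.8,"travel":[0.0007,-0.0148,0],"roll":0.1273},{"gripper":-0.8,"travel":[0.0007,-0.0148,0],"roll":0.1273},{"gripper":-0.8,"travel":[0,0,0],"roll":0}]'
python3 -c "
from h import *
hs()"
python3 -m inch '[{"gripper":-0.8,"travel":[0.0007,0.0148,0],"roll":-0.1273},{"gripper":-0.8,"travel":[0.0007,0.0148,0],"roll":-0.1273},{"gripper":-0.8,"travel":[0.0007,0.0148,0],"roll":-0.1273},{"gripper":-0.8,"travel":[0.0007,0.0148,0],"roll":-0.1273},{"gripper":-0.8,"travel":[0.0007,0.0148,0],"roll":-0.1273},{"gripper":-0.8,"travel":[0.0007,0.0148,0],"roll":-0.1273},{"gripper":-0.8,"travel":[0,0,0],"roll":0}]'
python3 -c "
from h import *
hs()"
```

```text
time_s: 13.6
eef_pos: [0.4778, -0.1293, 0.0616]
ee_rot: [-180.0, -0.0, -30.8]
ft_force: [-3.9, 1.2, 8.3]
width: 0.215
finger_force: 10.0
t 13.6 r 0.1181 th -0.647 yawth -0.642 z 0.0616 w 18.7 F [-3.9  1.2  8.3] M [ 0.42  0.74 -0.05] grip 10.007012186106294
time_s: 14.3
eef_pos: [0.4611, -0.2001, 0.0617]
ee_rot: [180.0, -0.1, 3.7]
ft_force: [2.3, 2.7, 4.6]
width: 0.219
finger_force: 10.0
t 14.3 r 0.1182 th -0.021 yawth -0.040 z 0.0617 w 19.0 F [2.3 2.7 4.6] M [ 0.57 -0.6   0.16] grip 10.042474418878555
```

```bash
python3 -m inch '[{"gripper":-0.8,"travel":[0.0007,0.0148,0],"roll":-0.1273},{"gripper":-0.8,"travel":[0.0007,0.0148,0],"roll":-0.1273},{"gripper":-0.8,"travel":[0.0007,0.0148,0],"roll":-0.1273},{"gripper":-0.8,"travel":[0.0007,0.0148,0],"roll":-0.1273},{"gripper":-0.8,"travel":[0.0007,0.0148,0],"roll":-0.1273},{"gripper":-0.8,"travel":[0.0007,0.0148,0],"roll":-0.1273},{"gripper":-0.8,"travel":[0.0005,0.0075,0],"roll":-0.06},{"gripper":-0.8,"travel":[0,0,0],"roll":0}]'
cat >> h.py <<'E'
def jaw(name="top",out=None):
    s=state(); p,d=snapshot(name); C=cam(name,s); W=world(C,d); L=loc(W)
    j=(abs(L[...,0])<.04)&(L[...,1]>-.06)&(L[...,1]<.06)&(abs(W[...,2]-.05)<.012)
    b=j&(p.max(2)<75)
    # jaw block rear edge / front edge on strips away from pointer and pad rods
    e=j&(abs(L[...,0])>.027)&(W[...,2]>.042)&(p.min(2)>60)
    if e.sum(): print(name,"block y %.4f..%.4f n%d"%(*np.percentile(L[e][:,1],[2,98]),e.sum()))
    if b.sum(): print(" dark mean",L[b].mean(0).round(4),"max",np.percentile(L[b][:,1],98).round(4))
    return p,W,L
E
python3 -c "
from h import *
hs()
p,W,L=jaw('top'); cv2.imwrite('pics/t5.png',cv2.resize(p[160:260,220:380,::-1],None,fx=5,fy=5,interpolation=cv2.INTER_CUBIC))
jaw('side')"
```

```text
time_s: 15.1
eef_pos: [0.4895, -0.2687, 0.0616]
ee_rot: [180.0, -0.0, 40.6]
ft_force: [0.9, 2.0, 8.0]
width: 0.216
finger_force: 10.0
t 15.1 r 0.1189 th 0.616 yawth 0.605 z 0.0616 w 18.8 F [0.9 2.  8. ] M [ 0.5  -0.11 -0.01] grip 9.999122513690963
top block y -0.0265..0.0105 n93
 dark mean [-0.0074  0.0205] max 0.0378
side block y -0.0086..0.0047 n7
 dark mean [-0.0059  0.0277] max 0.0327
```

View pics/t5.png

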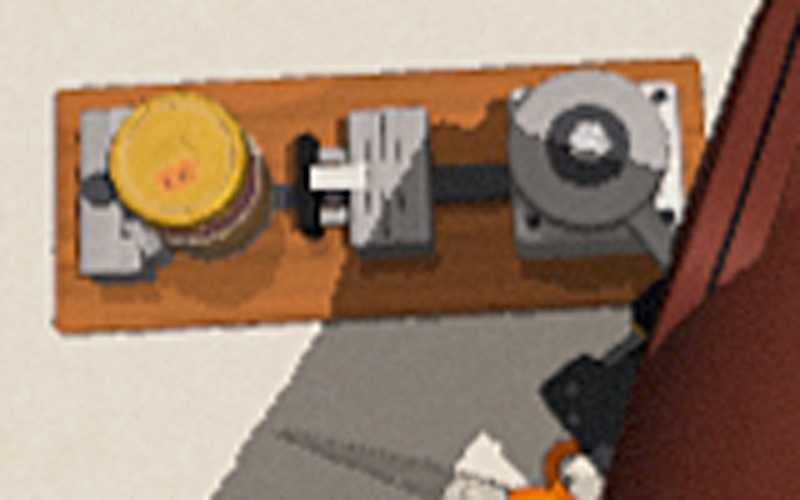

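```bash
python3 -m inch '[{"gripper":-0.8,"travel":[0.0007,-0.0148,0],"roll":0.1273},{"gripper":-0.8,"travel":[0.0007,-0.0148,0],"roll":0.1273},{"gripper":-0.8,"travel":[0.0007,-0.0148,0],"roll":0.1273},{"gripper":-0.8,"travel":[0.0007,-0.0148,0],"roll":0.1273},{"gripper":-0.8,"travel":[0.0007,-0.0148,0],"roll":0.1273},{"gripper":-0.8,"travel":[0.0007,-0.0148,0],"roll":0.1273},{"gripper":-0.8,"travel":[0.0007,-0.0148,0],"roll":0.1273},{"gripper":-0.8,"travel":[0.0007,-0.0148,0],"roll":0.1273},{"gripper":-0.8,"travel":[0.0007,-0.0148,0],"roll":0.1273},{"gripper":-0.8,"travel":[0.0007,-0.0148,0],"roll":0.1273},{"gripper":-0.8,"travel":[0.0007,-0.0148,0],"roll":0.1273},{"gripper":-0.8,"travel":[0.0007,-0.0148,0],"roll":0.1273}]'
python3 -c "
from h import *
hs()"
python3 -m inch '[{"gripper":-0.8,"travel":[0.0005,-0.0075,0],"roll":0.06},{"gripper":-0.8,"travel":[0,0,0],"roll":0},{"gripper":-0.8,"travel":[0.0007,0.0148,0],"roll":-0.1273},{"gripper":-0.8,"travel":[0.0007,0.0148,0],"roll":-0.1273},{"gripper":-0.8,"travel":[0.0007,0.0148,0],"roll":-0.1273},{"gripper":-0.8,"travel":[0.0007,0.0148,0],"roll":-0.1273},{"gripper":-0.8,"travel":[0.0007,0.0148,0],"roll":-0.1273},{"gripper":-0.8,"travel":[0.0007,0.0148,0],"roll":-0.1273},{"gripper":-0.8,"travel":[0,0,0],"roll":0}]'
python3 -c "
from h import *
hs()"
```

```text
time_s: 16.4
eef_pos: [0.4744, -0.1351, 0.0617]
ee_rot: [180.0, -0.0, -28.4]
ft_force: [1.7, -0.6, 2.9]
width: 0.219
finger_force: 10.1
t 16.4 r 0.1182 th -0.590 yawth -0.601 z 0.0617 w 19.0 F [ 1.7 -0.6  2.9] M [ 0.17 -0.45  0.23] grip 10.070650829002261
time_s: 17.3
eef_pos: [0.4609, -0.1994, 0.0616]
ee_rot: [180.0, -0.1, 3.5]
ft_force: [1.7, 2.4, 6.0]
width: 0.22
finger_force: 10.0
t 17.3 r 0.1184 th -0.027 yawth -0.044 z 0.0616 w 19.1 F [1.7 2.4 6. ] M [ 0.56 -0.44  0.15] grip 10.034532251302153
```

```bash
python3 -m inch '[{"gripper":-0.8,"travel":[0.0007,0.0148,0],"roll":-0.1273},{"gripper":-0.8,"travel":[0.0007,0.0148,0],"roll":-0.1273},{"gripper":-0.8,"travel":[0.0007,0.0148,0],"roll":-0.1273},{"gripper":-0.8,"travel":[0.0007,0.0148,0],"roll":-0.1273},{"gripper":-0.8,"travel":[0.0007,0.0148,0],"roll":-0.1273},{"gripper":-0.8,"travel":[0.0007,0.0148,0],"roll":-0.1273},{"gripper":-0.8,"travel":[0.0005,0.0075,0],"roll":-0.06},{"gripper":-0.8,"travel":[0,0,0],"roll":0}]'
python3 -c "
from h import *
hs()
p,W,L=jaw('top'); cv2.imwrite('pics/t6.png',cv2.resize(p[160:260,220:380,::-1],None,fx=5,fy=5,interpolation=cv2.INTER_CUBIC))
m=(W[...,2]>.098)&(W[...,2]<.125)&(abs(L[...,0])<.06)&(L[...,1]>.02)&(L[...,1]<.14); print(cv2.minEnclosingCircle(L[m].astype(np.float32)),np.median(W[m][:,2]))"
```

```text
time_s: 18.1
eef_pos: [0.4892, -0.2684, 0.0615]
ee_rot: [-180.0, 0.0, 40.4]
ft_force: [-1.7, 1.3, 7.6]
width: 0.219
finger_force: 10.0
t 18.1 r 0.1190 th 0.612 yawth 0.601 z 0.0615 w 19.0 F [-1.7  1.3  7.6] M [0.25 0.2  0.03] grip 9.998629137407988
top block y -0.0147..0.0209 n93
 dark mean [-0.0077  0.0339] max 0.0496
((-0.0011531064519658685, 0.08410937339067459), 0.03242047503590584) 0.10913577406337271
```

View pics/t6.png

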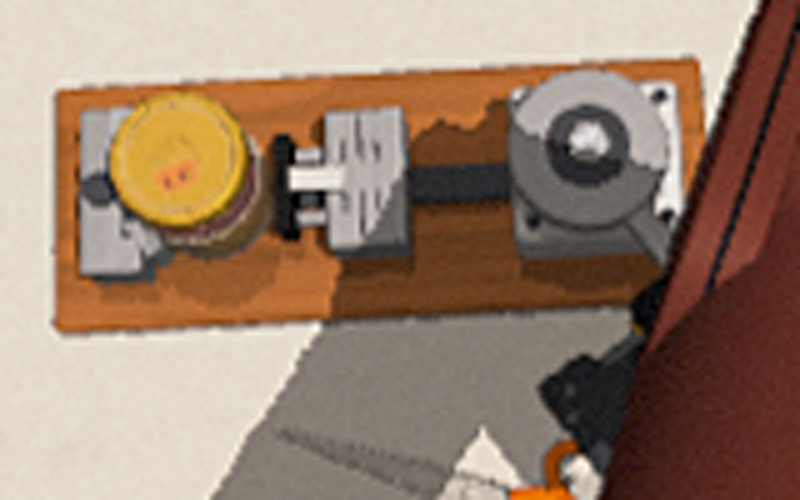

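```bash
python3 -m inch '[{"gripper":-0.8,"travel":[0.0007,-0.0148,0],"roll":0.1273},{"gripper":-0.8,"travel":[0.0007,-0.0148,0],"roll":0.1273},{"gripper":-0.8,"travel":[0.0007,-0.0148,0],"roll":0.1273},{"gripper":-0.8,"travel":[0.0007,-0.0148,0],"roll":0.1273},{"gripper":-0.8,"travel":[0.0007,-0.0148,0],"roll":0.1273},{"gripper":-0.8,"travel":[0.0007,-0.0148,0],"roll":0.1273},{"gripper":-0.8,"travel":[0.0007,-0.0148,0],"roll":0.1273},{"gripper":-0.8,"travel":[0.0007,-0.0148,0],"roll":0.1273},{"gripper":-0.8,"travel":[0.0007,-0.0148,0],"roll":0.1273},{"gripper":-0.8,"travel":[0.0007,-0.0148,0],"roll":0.1273},{"gripper":-0.8,"travel":[0.0007,-0.0148,0],"roll":0.1273},{"gripper":-0.8,"travel":[0.0005,-0.0075,0],"roll":0.0637}]'
python3 -c "
from h import *
hs()"
python3 -m inch '[{"gripper":-0.8,"travel":[0,0,0],"roll":0},{"gripper":-0.8,"travel":[0.0007,0.0148,0],"roll":-0.1273},{"gripper":-0.8,"travel":[0.0007,0.0148,0],"roll":-0.1273},{"gripper":-0.8,"travel":[0.0007,0.0148,0],"roll":-0.1273},{"gripper":-0.8,"travel":[0.0007,0.0148,0],"roll":-0.1273},{"gripper":-0.8,"travel":[0.0007,0.0148,0],"roll":-0.1273},{"gripper":-0.8,"travel":[0.0007,0.0148,0],"roll":-0.1273},{"gripper":-0.8,"travel":[0,0,0],"roll":0}]'
python3 -c "
from h import *
hs()
p,W,L=jaw('top'); cv2.imwrite('pics/t7.png',cv2.resize(p[160:260,220:380,::-1],None,fx=5,fy=5,interpolation=cv2.INTER_CUBIC))
m=(W[...,2]>.098)&(W[...,2]<.125)&(abs(L[...,0])<.06)&(L[...,1]>.02)&(L[...,1]<.14); print(cv2.minEnclosingCircle(L[m].astype(np.float32)),np.median(W[m][:,2]))"
```

```text
time_s: 19.35
eef_pos: [0.4722, -0.1394, 0.0615]
ee_rot: [180.0, -0.0, -25.7]
ft_force: [-0.6, -0.4, 5.7]
width: 0.216
finger_force: 10.0
t 19.35 r 0.1183 th -0.549 yawth -0.553 z 0.0615 w 18.8 F [-0.6 -0.4  5.7] M [ 0.13 -0.04  0.08] grip 10.006551390979439
time_s: 20.15
eef_pos: [0.4623, -0.211, 0.0615]
ee_rot: [180.0, -0.1, 9.1]
ft_force: [2.3, 2.4, 6.8]
width: 0.212
finger_force: 10.0
t 20.15 r 0.1185 th 0.071 yawth 0.055 z 0.0615 w 18.5 F [2.3 2.4 6.8] M [ 0.67 -0.5   0.15] grip 10.020233248360455
top block y -0.0092..0.0265 n89
 dark mean [-0.0091  0.0363] max 0.0523
((-0.0008589150966145098, 0.08432260900735855), 0.03256097808480263) 0.1091986616342703
```

```bash
python3 -m inch '[{"gripper":-0.8,"travel":[0.0007,0.0148,0],"roll":-0.1273},{"gripper":-0.8,"travel":[0.0007,0.0148,0],"roll":-0.1273},{"gripper":-0.8,"travel":[0.0007,0.0148,0],"roll":-0.1273},{"gripper":-0.8,"travel":[0.0003,0.0045,0],"roll":-0.038},{"gripper":-0.8,"travel":[0,0,0],"roll":0},{"gripper":-0.8,"travel":[0,0,0],"roll":0}]'
python3 -c "
from h import *
hs()
p,W,L=jaw('top'); cv2.imwrite('pics/t8.png',cv2.resize(p[170:225,255:325,::-1],None,fx=10,fy=10,interpolation=cv2.INTER_CUBIC))
m=(W[...,2]>.098)&(W[...,2]<.125)&(abs(L[...,0])<.06)&(L[...,1]>.02)&(L[...,1]<.14); print(cv2.minEnclosingCircle(L[m].astype(np.float32)),np.median(W[m][:,2]))"
```

```text
time_s: 20.8
eef_pos: [0.4743, -0.2464, 0.0615]
ee_rot: [-180.0, -0.0, 27.9]
ft_force: [1.3, 2.5, 5.5]
width: 0.22
finger_force: 10.0
t 20.8 r 0.1187 th 0.388 yawth 0.382 z 0.0615 w 19.2 F [1.3 2.5 5.5] M [ 0.53 -0.44 -0.06] grip 10.002697384916246
top block y -0.0068..0.0311 n93
 dark mean [-0.0087  0.0353] max 0.0522
((-0.0006141784833744168, 0.08492680639028549), 0.03265898674726486) 0.10904512307510339
```

View pics/t8.png

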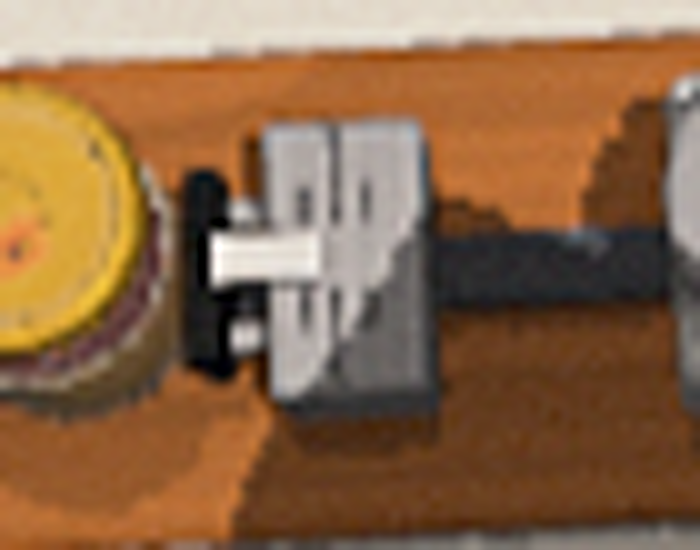

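```bash
python3 -m inch '[{"gripper":-0.8,"travel":[0.0007,0.0148,0],"roll":-0.1273},{"gripper":-0.8,"travel":[0.0007,0.0148,0],"roll":-0.1273},{"gripper":-0.8,"travel":[0.0001,0.003,0],"roll":-0.025},{"gripper":-0.8,"travel":[0,0,0],"roll":0},{"gripper":-0.8,"travel":[0,0,0],"roll":0},{"gripper":0.1,"travel":[0,0,0],"roll":0},{"gripper":0.1,"travel":[0,0,0],"roll":0},{"gripper":0.1,"travel":[0,0,0],"roll":0},{"gripper":0.1,"travel":[0,0,0],"roll":0}]'
python3 -c "
from h import *
hs()"
python3 -m inch '[{"gripper":0.1,"travel":[0,0,-0.02],"roll":0},{"gripper":0.1,"travel":[0,0,-0.04],"roll":0},{"gripper":0.1,"travel":[0,0,-0.04],"roll":0},{"gripper":0.1,"travel":[0,0,-0.04],"roll":0},{"gripper":0.1,"travel":[-0.03,0,0],"roll":0},{"gripper":0.1,"travel":[0,0,0],"roll":0},{"gripper":0.1,"travel":[0,0,0],"roll":0}]'
python3 -c "
from h import *
hs()
p,W,L=jaw('top'); cv2.imwrite('pics/t9.png',cv2.resize(p[170:225,255:325,::-1],None,fx=10,fy=10,interpolation=cv2.INTER_CUBIC))
m=(W[...,2]>.098)&(W[...,2]<.125)&(abs(L[...,0])<.06)&(L[...,1]>.02)&(L[...,1]<.14); print(cv2.minEnclosingCircle(L[m].astype(np.float32)),np.median(W[m][:,2]))"
```

```text
time_s: 21.75
eef_pos: [0.4884, -0.2687, 0.061]
ee_rot: [-180.0, 0.0, 40.4]
ft_force: [0.1, 0.0, 0.1]
width: 0.491
finger_force: 0.0
t 21.75 r 0.1198 th 0.609 yawth 0.602 z 0.0610 w 42.7 F [0.1 0.  0.1] M [ 0.04  0.   -0.07] grip 0.0
time_s: 22.45
eef_pos: [0.4701, -0.2845, 0.1731]
ee_rot: [-180.0, 0.0, 40.4]
ft_force: [0.3, 0.3, -0.4]
width: 0.55
finger_force: 0.0
t 22.45 r 0.1440 th 0.609 yawth 0.601 z 0.1731 w 47.9 F [ 0.3  0.3 -0.4] M [ 0.01 -0.06  0.04] grip 0.0
top block y -0.0042..0.0336 n91
 dark mean [-0.0079  0.0396] max 0.0524
((-0.0013734414242208004, 0.08529794216156006), 0.03253759443759918) 0.10926645888911037
```

View pics/t9.png

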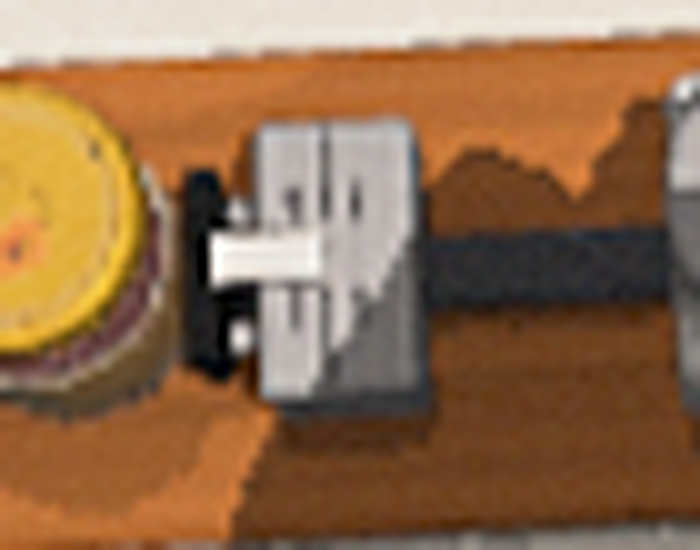

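The pointer's end (column 323) is now at the long mark (column about 325), and the jar stands upright in the V. The gripper is clear of everything.

```bash
python3 -c "
from workcell import *
print(finish_job())"
```

```text
the job is handed in; nothing more can be done
None
```

The jam jar stands upright in the V jaw, the sprung pad is pressed in about half-way with its pointer at the long mark, the handle is released, and the job is handed in; no verdict came back.

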